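# Refit the spacer and the drive collar on a banding wheel spindle

## Task

Put the sculpting turntable's spindle back together: first the round spacer ring down over the post, flat on the base, then the square collar on top of it with its legs down. Turn the collar until its slots find the cross pins and it drops, then press it straight down past the spring catches until it sits fully home on the spacer. Let go of everything, and leave the jar, the mug and the eraser where they are.

Things in the scene. Friction and masses are not known exactly. Their poses are not given: they have to be found in the camera images.
- base: Fixed dark cast base of a small sculptor's turntable: a round foot 108 mm across with a flat seat 72 mm across, 18 mm above its underside, and on it a low bright boss 38 mm across, 7 mm high, chamfered. A steel post stands on its axis. Origin: centre of the underside, on the desk; z up.
- post_top (a point): Centre of the top of the fixed steel post, 78 mm above the base's underside. The post is 19 mm across with a rounded nose.
- pins (a point): On the post's axis, 51 mm above the base's underside, at the upper side of two crossed pins through the post (5 mm thick, a plus seen from above, 36 mm tip to tip). The plus stands at a different angle about the post each time, NOT given by the orientation of the base or of this point; look or feel for it. It repeats every quarter turn.
- catches (a point): On the post's axis, 62 mm above the base's underside, at two brass spring catches that stand about 2.5 mm out of the post on opposite sides. The collar's top plate must be pushed down past them with about 8 to 20 N, more than its weight; behind them it is held down.
- spacer: Loose plain round aluminium ring lying flat, 62 mm outside, 43 mm bore, 14 mm high, about 0.16 kg. Origin: centre of its underside. It passes freely over post and pins and locates round the boss; fully home its underside is on the seat, 18 mm above the base's underside, its top 32 mm. It cannot pass over the collar.
- collar: Loose square steel collar, 46 x 46 mm, 26 mm high, about 0.18 kg, standing on four corner legs. Origin: centre of the underside (leg ends); x and y normal to its flat sides, z up. Top plate 6 mm thick, 22 mm bore; legs 20 mm long, parted by four slots 10 mm wide along x and y: the same every quarter turn. Fully home its leg ends stand on the spacer, 32 mm above the base's underside, its top 58 mm.
- collar_top (a point): Centre of the collar's upper face, 26 mm above its leg ends. Set over the post, the collar stops with its leg ends on the cross pins, 51 mm above the base's underside. When its slots line up with the pins (to about 0.1 rad) and it is loose (fingers ajar round its flats can turn it) it falls about 5 mm and then hangs with its top plate on the spring catches, to be pressed home.
- jar: Olive paint jar, 63 mm across, 89 mm high, a bystander. Origin: centre of the underside.
- mug: White coffee mug, 95 mm high, a bystander. Origin: centre of the underside.
- eraser: Eraser in a sleeve, 22 x 52 x 13 mm, a bystander. Origin: centre of the underside.
Things that resemble listed ones, but are neither listed nor needed, are in the scene too. What is shaped like the collar but blue, orange or purple is not meant.

How it is judged:
By the outcome, as a careful person would: the job done as asked, in the order asked, and still so for the second after the job is handed in, with the robot touching nothing.
It also fails if it takes over 61 s, if anything falls off the work surface, if the arm or the gripper's body presses on something with over 40 N, if the wrist force passes 120 N, or if a joint passes its speed limit or range.

## Robot

A 6-joint arm with a two-finger parallel gripper is mounted at the origin on a cart in front of the work surface, level with it; the furniture and walls round the work are solid. World frame = base frame: x ahead of the robot, y to its left, z up, the work surface at z = 0. Lengths are in mm, angles in rad, forces in N, time in s.
With the tool pointing down it reaches from about 425 to 1125 mm from the base axis. Payload 14.9 kg.
Tool frame: the origin (TCP) lies at the centre of the arm's flange, where the gripper is bolted on; the fingertips stand 191 mm ahead of it and the grasp point (between the pads) lies 172 mm ahead of it; z points along the fingers, y is the line along which they close (so a half turn about z gives the same grasp; the last joint's range is limited). The gripper opens to 91 mm and grips with 3 to 60 N. Pads are 32 mm wide; open, the fingers measure 118 mm over their backs; the gripper's body (76 mm by 178 mm) begins 60 mm behind the grasp point.
Start: joints at [-1.213, 0.379, 1.734, -0, 1.028, -0.033], TCP at [266.647, -647.24, 404.732] pointing down, gripper open.
Joint ranges: [-2.77, 2.77], [-0.74, 2.19], [0, 2.66], [-1.06, 4.2], [0.31, 2.87], [-3.08, 3.08]. Speed limits (rad/s): [1.89, 1.89, 2.39, 3.14, 3.14, 3.14].

## Interface

Orientations are given as a unit quaternion [x, y, z, w].
In Python, from plant import manip, vision gives the robot as it stands. The module is installed in compiled form; this text tells all that it offers.
- The arm moves only by the tool step_arm, never from a script. Its argument "targets" is a list of rows, each a list of 7 numbers: the shift along the tool's x, y, z in mm, then the turn, a rotation vector about the tool's x, y, z in rad, then the finger opening in mm, from 0 to 91.2. A call has 1 to 10 rows; each row shifts and turns the commanded pose from where the row before left it, along the tool's axes as they then stand; what a row does not reach is not made up. A row lasts 1/10 s, in which the tool goes at most 50 mm and 8.59 degrees, less where a joint would pass 70% of its speed; a pose out of reach is approached as far as the arm can. A call with a gripper value outside its range is refused whole. The fingers move at their own pace and stop on an object; the grip force is fixed at half the most. Time passes only in rows, so rows that do not move let the fingers close. It gives the time, the measured TCP pose, the force, the opening and the grip force at its end, in the units of the state.
- manip.observe(): the state, without advancing time (a new reading comes with each control period).
- vision.capture(name): name is "scene" or "side" or "wrist"; returns a dict with "img" (384x512x3 uint8, red, green, blue), "range_z" (384x512 float32, mm along the optical axis (not along the pixel's ray), 0 where there is no reading), "fx", "fy", "cx", "cy" (pixels), "pose" (4x4, takes a point from camera to world coordinates). Camera axes: x right, y up, looking along -z (the intrinsics and any distortion apply to the point x, -y, -z); pixel columns grow to the right and rows downward; lengths in mm; the calibration is good to about 2 mm. A picture is of the moment at which its call begins.
- manip.job_done(): hands the job in; it is judged then, once.
The state is a dict: "clock": time; "joint_pos": joint angles; "joint_vel": joint speeds; "joint_torque": joint torques, N m; "eef_pos": TCP position; "ee_rot": TCP orientation; "wrist_force": force on the tool from outside, world axes, zero at the start; "ft_torque": the same for the moment, N m; "opening": opening from 0.0 (shut) to 1.0 (fully open); "grip_force": force on a finger pad.
Only numpy, scipy, OpenCV 4.12 (cv2) and the standard library are available. Lean on these libraries where they do the work, as an engineer would, in place of code of your own. Each camera call takes 0.05 s, during which the arm holds its last target. There are 200 camera calls.

## Working session

There is one attempt and no reset: what is moved stays moved. The work goes in short steps, Python scripts to look and compute and a tool call to move; the robot and the scene stay as the last step left them, time stands still between calls to the robot, and variables do not carry over. Pictures are saved under pics/ and viewed, at most 10 in all, crops included, and the job is handed in when it is done.

Besides the shell and the picture viewer there is one more tool, called as name(argument=value, ...), one argument or row to a line, values as JSON. step_arm: Moves the arm, as the interface text tells. Its arguments: {"type":"object","properties":{"targets":{"type":"array"}},"required":["targets"]}

```bash
mkdir -p pics; cat > h.py <<'E'
import numpy as np, cv2
from plant import manip, vision
from scipy.spatial.transform import Rotation as R
def cap(n,f=None):
    c=vision.capture(n)
    if f: cv2.imwrite('pics/'+f,c['img'][:,:,::-1])
    return c
def cloud(c):
    v,u=np.mgrid[0:384,0:512]; z=c['range_z']
    P=np.stack([(u-c['cx'])/c['fx']*z,-(v-c['cy'])/c['fy']*z,-z],-1)
    W=P@c['pose'][:3,:3].T+c['pose'][:3,3]; W[z<=0]=np.nan
    return W
E
python3 - <<'E'
from h import *
a=cap('scene','a.png');b=cap('side','b.png');
np.savez('ab.npz',a=a['img'],wa=cloud(a),b=b['img'],wb=cloud(b))
for c in(a,b): print(c['pose'].round(2).tolist(),c['fx'],c['cx'],c['cy'],[k for k in c])
s=manip.observe();print(s)
E
```

```text
[[-0.57, 0.6, -0.57, 124.08], [-0.82, -0.4, 0.41, 432.39], [0.02, 0.7, 0.72, 695.56], [0.0, 0.0, 0.0, 1.0]] 359.33346085635907 249.79281281596067 194.0078185380286 ['img', 'range_z', 'fx', 'fy', 'cx', 'cy', 'pose']
[[-1.0, 0.0, 0.01, 598.65], [0.0, -0.56, 0.83, 812.94], [0.01, 0.83, 0.56, 580.14], [0.0, 0.0, 0.0, 1.0]] 365.4153203278673 251.8145221567468 193.6260508713667 ['img', 'range_z', 'fx', 'fy', 'cx', 'cy', 'pose']
{'clock': 0.1, 'joint_pos': array([-1.21328949e+00,  3.79368658e-01,  1.73471910e+00, -5.23966492e-06,
        1.02849267e+00, -3.32866238e-02]), 'joint_vel': array([ 0.00096809, -0.001222  , -0.00042144, -0.00032756, -0.00087711,
       -0.00184558]), 'joint_torque': array([ 5.92893703e-04, -7.65033102e+01, -4.35289872e+01,  6.52438472e-02,
        3.98484024e-02, -2.67856819e-05]), 'eef_pos': array([ 266.59064274, -647.06859555,  404.14661074]), 'ee_rot': array([ 9.80970337e-01,  1.94157033e-01, -8.19274683e-05, -4.87047987e-04]), 'wrist_force': array([-0.07106426, -0.02733465,  0.31837563]), 'ft_torque': array([ 0.01996133,  0.0416969 , -0.06016246]), 'grip_force': 0.0, 'opening': 1.0023694103893863}
```

View pics/a.png

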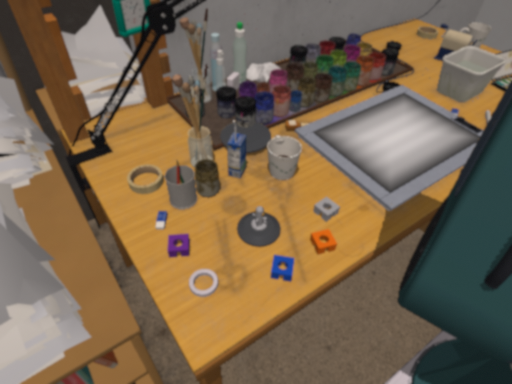

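View pics/b.png

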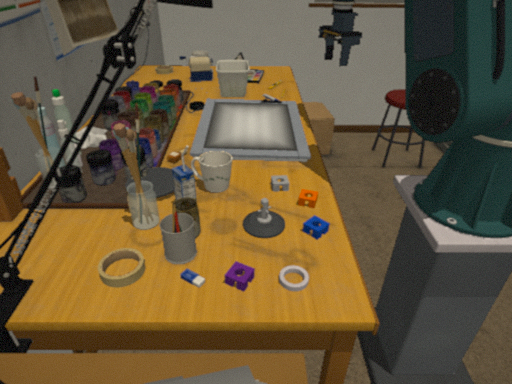

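The scene view shows the base at (259,228), the spacer ring at (203,282) and the grey collar at (326,208). The side view has the same items at (264,222), (293,278) and (279,184). The blue, orange and purple pieces are decoys.

```bash
python3 - <<'E'
from h import *
d=np.load('ab.npz')
def at(k,pts):
    W=d['w'+k]
    for n,(u,v,r) in pts.items():
        p=W[v-r:v+r+1,u-r:u+r+1].reshape(-1,3); p=p[~np.isnan(p[:,0])]
        for lo,hi in((-10,6),(6,35),(35,130)):
            q=p[(p[:,2]>lo)&(p[:,2]<hi)]
            if len(q)>3: print(k,n,lo,len(q),q.mean(0).round(0),q.min(0).round(0),q.max(0).round(0))
at('a',dict(base=(259,226,22),sp=(203,282,17),col=(326,208,14),jar=(207,178,8),eras=(161,219,8),mug=(283,157,14)))
at('b',dict(base=(264,218,22),sp=(293,278,17),col=(279,184,11)))
E
```

```text
a base -10 834 [575.  73.   0.] [485. -10.  -4.] [661. 164.   6.]
a base 6 1038 [551.  98.  15.] [507.  39.   6.] [612. 144.  35.]
a base 35 146 [557.  93.  61.] [547.  80.  35.] [575. 105.  80.]
a sp -10 841 [511. 273.   0.] [455. 221.  -5.] [569. 323.   6.]
a sp 6 380 [502. 278.  13.] [473. 246.   6.] [535. 307.  17.]
a col -10 495 [ 521. -100.    0.] [ 464. -166.   -3.] [579. -36.   6.]
a col 6 344 [506. -81.  22.] [ 483. -110.    6.] [533. -59.  30.]
a jar 35 289 [730. 132.  64.] [715.  97.  36.] [778. 153.  90.]
a eras -10 139 [726. 271.  -0.] [690. 243.  -4.] [763. 300.   6.]
a eras 6 150 [714. 277.  12.] [690. 256.   6.] [739. 298.  15.]
a mug -10 17 [ 684. -130.   -0.] [ 671. -149.   -2.] [718. -62.   3.]
a mug 6 34 [702. -85.  30.] [ 652. -119.   16.] [730. -47.  35.]
a mug 35 782 [689. -83.  65.] [ 645. -130.   35.] [736. -40.  96.]
b base -10 1024 [557.  48.   1.] [495. -40.  -3.] [618. 153.   6.]
b base 6 843 [563. 106.  16.] [510.  42.   6.] [616. 144.  35.]
b base 35 148 [563.  95.  60.] [547.  81.  35.] [577. 106.  79.]
b sp -10 835 [505. 271.   1.] [462. 219.  -3.] [544. 319.   6.]
b sp 6 387 [506. 280.  13.] [475. 246.   6.] [536. 309.  17.]
b col -10 303 [511. -92.   1.] [ 471. -168.   -3.] [545. -40.   6.]
b col 6 223 [511. -79.  21.] [ 487. -111.    6.] [535. -59.  29.]
```

step_arm(
  targets=[
    [31,-30,0,0,0,0,91],
    [31,-30,0,0,0,0,91],
    [31,-30,0,0,0,0,91],
    [31,-30,0,0,0,0,91],
    [31,-30,0,0,0,0,91],
    [31,-30,0,0,0,0,91],
    [31,-30,0,0,0,0,91],
    [31,-30,0,0,0,0,91],
    [31,-30,0,0,0,0,91],
    [31,-30,0,0,0,0,91],
  ],
)

```text
clock: 1.1
eef_pos: [439.3, -250.1, 404.7]
ee_rot: [0.981, 0.194, 0.0, -0.0]
wrist_force: [0.9, 0.1, -0.1]
opening: 0.995
grip_force: 0.0
```

step_arm(
  targets=[
    [31,-31,0,0,0,0,91],
    [31,-31,0,0,0,0,91],
    [31,-31,0,0,0,0,91],
    [31,-31,0,0,0,0,91],
    [0,0,0,0,0,0,91],
  ],
)

```text
clock: 1.6
eef_pos: [507.5, -86.4, 404.7]
ee_rot: [0.981, 0.196, 0.0, -0.0]
wrist_force: [-0.2, 0.0, -0.8]
opening: 0.997
grip_force: 0.0
```

```bash
cat >> h.py <<'E'
def go(x,y,z,yaw=None):
    """tool-frame shift from now to world xyz; yaw = turn about tool z for tool y axis to world angle yaw (mod pi)"""
    s=manip.observe();r=R.from_quat(s['ee_rot']);M=r.as_matrix()
    ty=np.arctan2(M[1,1],M[0,1]); 
    print('t',s['clock'],'pos',s['eef_pos'].round(1),'yaw_y',ty.round(3),'tool z',M[:,2].round(3),'j6',s['joint_pos'][5].round(2),'F',s['wrist_force'].round(1),'op',s['opening'])
    print('shift',(M.T@(np.array([x,y,z])-s['eef_pos'])).round(1))
    if yaw is not None: print('turn about tool z',[round(float(-(((yaw-ty)+np.pi/4)%(np.pi/2)-np.pi/4)),3),round(float(-(((yaw-ty)+np.pi/2)%np.pi-np.pi/2)),3)])
E
python3 - <<'E'
from h import *
c=cap('wrist','w1.png'); go(561,93,404)
print(c['pose'].round(3).tolist(),c['fx'],c['cx'],c['cy'])
np.savez('w1.npz',i=c['img'],w=cloud(c))
E
```

```text
t 1.65 pos [506.9 -88.  404.5] yaw_y -1.177 tool z [-0.  0. -1.] j6 0.96 F [ 0.1 -0.4  0.2] op 0.9961399479156321
shift [ 119.5 -146.3    0.5]
[[0.385, 0.883, 0.268, 583.217], [-0.923, 0.368, 0.112, -55.315], [0.001, -0.29, 0.957, 384.256], [0.0, 0.0, 0.0, 1.0]] 316.135338952667 255.56929787718633 193.36827295709855
```

View pics/w1.png

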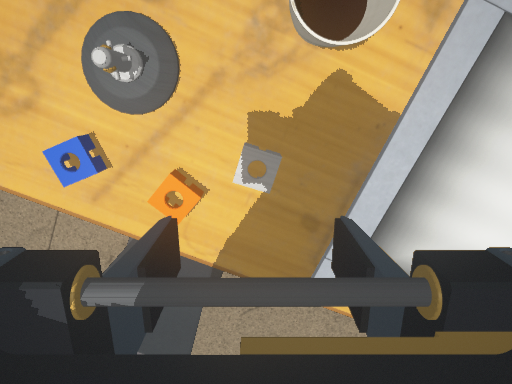

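Wrist view shows the collar at (258,168), standing on its legs, with the base at upper left around (130,62). Next I compute the collar pose.

```bash
cat >> h.py <<'E'
def rect(W,c,rad,lo,hi):
    m=(np.hypot(W[...,0]-c[0],W[...,1]-c[1])<rad)&(W[...,2]>lo)&(W[...,2]<hi)
    q=W[m][:,:2].astype(np.float32); r=cv2.minAreaRect(q)
    print('n',m.sum(),'rect',np.round(r[0],1),np.round(r[1],1),'ang',round(np.deg2rad(r[2]),3),'circ',np.round(cv2.minEnclosingCircle(q)[0],1),round(cv2.minEnclosingCircle(q)[1],1),'z',np.median(W[m][:,2]).round(1))
    return m
E
python3 - <<'E'
from h import *
d=np.load('w1.npz');W=d['w']
rect(W,(509,-82),45,22,31)
rect(W,(561,93),30,40,58);rect(W,(561,93),20,66,85);rect(W,(561,93),70,15,21)
E
```

```text
n 1298 rect [509.8 -87.3] [46.4 46. ] ang 0.087 circ [510. -87.] 32.2 z 25.5
n 258 rect [565.8  80.9] [36.1 20.1] ang 0.532 circ [562.5  86.4] 18.1 z 49.9
n 437 rect [561.5  86.8] [18.  18.4] ang 1.343 circ [561.8  87. ] 10.5 z 76.1
n 3127 rect [561.5  87.5] [82.3 80.3] ang 0.462 circ [561.8  86.9] 42.1 z 17.3
```

step_arm(
  targets=[
    [24,-29,0,0,0,0,91],
    [24,-29,0,0,0,0,91],
    [24,-29,0,0,0,0,91],
    [24,-29,0,0,0,0,91],
    [24,-30,0,0,0,0,91],
    [0,0,0,0,0,0,91],
    [0,0,0,0,0,0,91],
  ],
)

```text
clock: 2.35
eef_pos: [561.7, 90.4, 404.4]
ee_rot: [0.981, 0.194, -0.0, 0.0]
wrist_force: [-0.5, -0.1, 0.9]
opening: 0.999
grip_force: 0.0
```

```bash
python3 - <<'E'
from h import *
c=cap('wrist','w2.png'); go(504,277,404)
W=cloud(c);np.savez('w2.npz',i=c['img'],w=W,pose=c['pose'])
rect(W,(561,93),30,40,58);rect(W,(561,93),20,66,85);rect(W,(561,93),60,14,20);rect(W,(561,93),70,14,20)
u=c['img'][60:300,130:380][:,:,::-1]
cv2.imwrite('pics/w2c.png',cv2.resize(u,None,fx=2.4,fy=2.4,interpolation=2))
E
```

```text
t 2.4 pos [561.5  89.8 404.4] yaw_y -1.18 tool z [-0.001 -0.    -1.   ] j6 1.3 F [0.1 0.3 0.1] op 0.9978961714761404
shift [  18.  -195.     0.4]
n 147 rect [561.8  88. ] [27.4 27.3] ang 1.317 circ [561.8  88. ] 17.8 z 49.9
n 284 rect [563.   87.9] [18.1 17.5] ang 0.407 circ [562.5  88.4] 9.6 z 76.5
n 2864 rect [562.4  88.2] [85.  84.6] ang 0.464 circ [562.4  88.4] 44.3 z 17.3
n 2864 rect [562.4  88.2] [85.  84.6] ang 0.464 circ [562.4  88.4] 44.3 z 17.3
```

View pics/w2c.png

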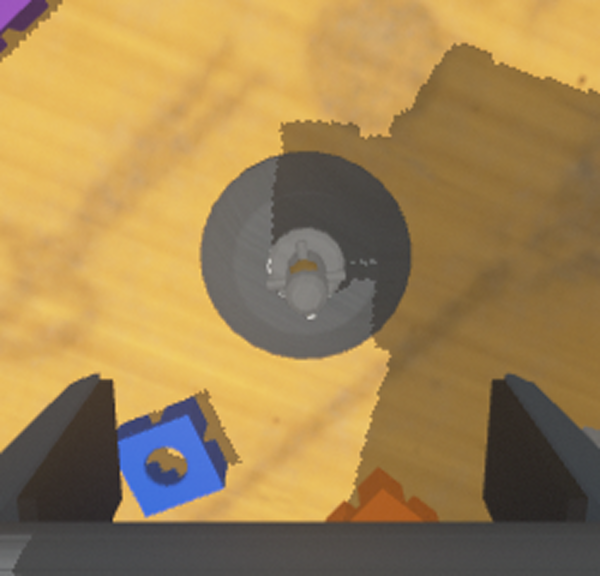

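The base axis is at about (562.3, 88) and the pins' plus at 0.53 rad, which agrees in two views. The collar is at (510, -87) with yaw 0.087. On to the spacer.

step_arm(
  targets=[
    [3,-38,10,0,0,0,91],
    [3,-38,20,0,0,0,91],
    [3,-38,20,0,0,0,91],
    [3,-38,20,0,0,0,91],
    [4,-38,20,0,0,0,91],
    [0,0,0,0,0,0,91],
    [0,0,0,0,0,0,91],
  ],
)

```text
clock: 3.1
eef_pos: [504.2, 271.7, 314.4]
ee_rot: [0.981, 0.194, -0.001, 0.0]
wrist_force: [0.7, 0.1, 0.0]
opening: 0.997
grip_force: 0.0
```

```bash
python3 - <<'E'
from h import *
c=cap('wrist','w3.png'); W=cloud(c)
m=rect(W,(504,275),45,8,18)
q=W[m][:,:2];A=cv2.minEnclosingCircle(q.astype(np.float32))[0];go(A[0],A[1],194)
print(np.percentile(np.hypot(*(q-A).T),[0,2,98,100]))
E
```

```text
n 1836 rect [504.8 275.2] [61.1 60.4] ang 0.38 circ [504.6 275.2] 31.2 z 13.4
t 3.15 pos [504.6 271.3 315. ] yaw_y -1.181 tool z [ 0. -0. -1.] j6 1.63 F [ 0.5  0.4 -0.5] op 0.9981697608855203
shift [  1.5  -3.6 121. ]
[20.62675729 21.10563266 30.77777814 31.20426144]
```

step_arm(
  targets=[
    [1.5,-3.5,35,0,0,0,91],
    [0,0,40,0,0,0,91],
    [0,0,30,0,0,0,91],
    [0,0,15,0,0,0,91],
    [0,0,1,0,0,0,55],
    [0,0,0,0,0,0,55],
    [0,0,0,0,0,0,55],
    [0,0,0,0,0,0,55],
    [0,0,0,0,0,0,55],
    [0,0,0,0,0,0,55],
  ],
)

```text
clock: 4.15
eef_pos: [504.8, 276.6, 195.1]
ee_rot: [0.981, 0.194, 0.001, -0.0]
wrist_force: [-0.2, -2.7, 10.4]
opening: 0.67
grip_force: 30.0
```

step_arm(
  targets=[
    [0,0,0,0,0,0,55],
    [0,0,0,0,0,0,55],
    [0,0,0,0,0,0,55],
  ],
)

```text
clock: 4.45
eef_pos: [504.8, 276.6, 195.1]
ee_rot: [0.981, 0.194, 0.001, -0.0]
wrist_force: [0.2, -2.5, 10.3]
opening: 0.671
grip_force: 30.0
```

step_arm(
  targets=[
    [0,0,-20,0,0,0,55],
    [0,0,-40,0,0,0,55],
    [0,0,-40,0,0,0,55],
    [-3,35,-10,0,0,0,55],
    [-4,40,0,0,0,0,55],
    [-4,40,0,0,0,0,55],
    [-4,40,0,0,0,0,55],
    [-4,41,0,0,0,0,55],
    [0,0,0,0,0,0,55],
    [0,0,0,0,0,0,55],
  ],
)

```text
clock: 5.45
eef_pos: [561.4, 87.3, 304.2]
ee_rot: [0.981, 0.193, 0.0, -0.0]
wrist_force: [-0.2, 0.9, -1.1]
opening: 0.67
grip_force: 30.0
```

```bash
python3 - <<'E'
from h import *
c=cap('wrist','w4.png'); go(562.3,88,211); W=cloud(c)
rect(W,(562,88),20,66,85)
m=rect(W,(562,88),34,108,135)
E
```

```text
t 5.5 pos [561.2  88.1 304.1] yaw_y -1.18 tool z [ 0.  0. -1.] j6 1.29 F [ 0.2 -0.3 -0.7] op 0.6658798793542917
shift [ 1.   0.5 93.1]
n 287 rect [559.7  87.1] [11.5 18.6] ang 0.415 circ [561.5  87.9] 9.3 z 77.1
n 5075 rect [564.9  88.3] [53.4 62.5] ang 0.424 circ [562.  88.] 34.0 z 122.2
```

View pics/w4.png

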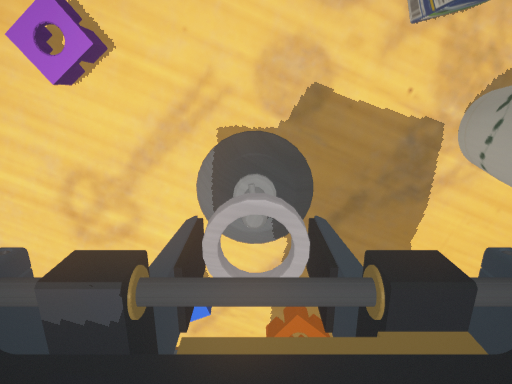

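The ring is held level with the post behind it, ready to lower.

step_arm(
  targets=[
    [1,0.5,20,0,0,0,55],
    [0,0,20,0,0,0,55],
    [0,0,20,0,0,0,55],
    [0,0,12,0,0,0,55],
    [0,0,8,0,0,0,55],
    [0,0,6,0,0,0,55],
    [0,0,3,0,0,0,55],
    [0,0,0,0,0,0,55],
    [0,0,0,0,0,0,55],
  ],
)

```text
clock: 6.4
eef_pos: [562.6, 87.9, 215.2]
ee_rot: [0.981, 0.194, 0.0, 0.0]
wrist_force: [0.1, -0.4, -1.1]
opening: 0.669
grip_force: 30.0
```

step_arm(
  targets=[
    [0,0,1,0,0,0,55],
    [0,0,1,0,0,0,55],
    [0,0,0,0,0,0,55],
    [0,0,0,0,0,0,80],
    [0,0,0,0,0,0,80],
    [0,0,0,0,0,0,80],
    [0,0,0,0,0,0,80],
  ],
)

```text
clock: 7.1
eef_pos: [562.4, 87.8, 212.7]
ee_rot: [0.981, 0.194, -0.0, -0.0]
wrist_force: [0.5, 0.6, -0.0]
opening: 0.878
grip_force: 0.0
```

step_arm(
  targets=[
    [0,0,-15,0,0,0,80],
    [0,0,-35,0,0,0,80],
    [0,0,-45,0,0,0,80],
    [0,0,-45,0,0,0,80],
    [0,0,0,0,0,0,80],
    [0,0,0,0,0,0,80],
  ],
)

```text
clock: 7.7
eef_pos: [562.5, 87.9, 354.7]
ee_rot: [0.981, 0.194, 0.001, 0.0]
wrist_force: [-0.3, -0.1, -0.8]
opening: 0.878
grip_force: 0.0
```

```bash
python3 - <<'E'
from h import *
c=cap('wrist','w5.png'); go(510,-87,260,0.087); W=cloud(c)
rect(W,(562,88),40,25,37); rect(W,(562,88),20,68,85); rect(W,(562,88),20,45,54);
E
```

```text
t 7.75 pos [562.1  87.8 353.2] yaw_y -1.18 tool z [ 0.  0. -1.] j6 1.29 F [-0.3  0.9  0.5] op 0.8789899300089502
shift [-114.8  141.8   93.1]
turn about tool z [0.304, -1.267]
n 1647 rect [562.3  86.9] [60.6 61.1] ang 0.402 circ [562.1  86.9] 30.9 z 31.3
n 371 rect [562.   87.9] [18.2 18.2] ang 1.279 circ [562.3  87.6] 9.8 z 76.6
n 178 rect [561.9  87.9] [27.2 27.3] ang 1.323 circ [562.1  87.6] 18.0 z 49.9
```

step_arm(
  targets=[
    [-23,28,0,0,0,0,80],
    [-23,28,0,0,0,0,80],
    [-23,28,0,0,0,0,80],
    [-23,29,0,0,0,0,80],
    [-23,29,0,0,0,0,80],
    [0,0,20,0,0,0.1,80],
    [0,0,30,0,0,0.1,80],
    [0,0,20,0,0,0.104,80],
    [0,0,0,0,0,0,80],
    [0,0,0,0,0,0,80],
  ],
)

```text
clock: 8.75
eef_pos: [510.0, -87.2, 282.3]
ee_rot: [0.999, 0.045, -0.001, -0.0]
wrist_force: [0.2, 0.4, 0.6]
opening: 0.875
grip_force: 0.0
```

```bash
python3 - <<'E'
from h import *
c=cap('wrist','w6.png'); W=cloud(c)
rect(W,(510,-87),45,22,31); go(510,-87,199,0.087)
E
```

```text
n 2746 rect [509.8 -87.2] [46.9 46.2] ang 0.085 circ [510.3 -87.1] 32.0 z 25.5
t 8.8 pos [510.3 -87.2 283. ] yaw_y -1.481 tool z [-0.  0. -1.] j6 1.27 F [-0.8  0.4  1. ] op 0.8764257657566563
shift [-0.2 -0.2 84. ]
turn about tool z [0.003, -1.568]
```

View pics/w6.png

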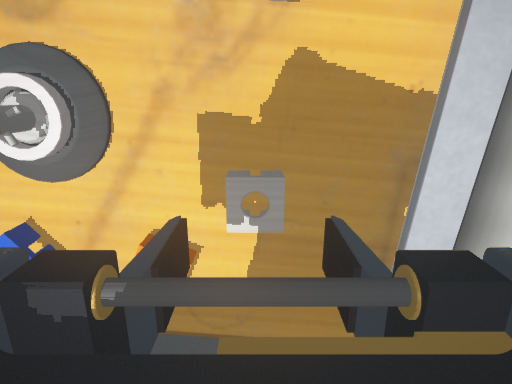

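The collar is at (255,203), square with the fingers. The orange decoy at (170,240) is clear of the finger paths.

step_arm(
  targets=[
    [0,0,20,0,0,0,80],
    [0,0,30,0,0,0,80],
    [0,0,24,0,0,0,80],
    [0,0,10,0,0,0,80],
    [0,0,0,0,0,0,40],
    [0,0,0,0,0,0,40],
    [0,0,0,0,0,0,40],
    [0,0,0,0,0,0,40],
    [0,0,0,0,0,0,40],
    [0,0,0,0,0,0,40],
  ],
)

```text
clock: 9.8
eef_pos: [510.5, -87.3, 199.5]
ee_rot: [0.999, 0.043, 0.0, 0.0]
wrist_force: [-2.1, 1.1, 9.1]
opening: 0.498
grip_force: 30.0
```

step_arm(
  targets=[
    [0,0,0,0,0,0,40],
    [0,0,0,0,0,0,40],
  ],
)

```text
clock: 10.0
eef_pos: [510.5, -87.3, 199.5]
ee_rot: [0.999, 0.043, 0.0, 0.0]
wrist_force: [-2.5, 1.2, 9.7]
opening: 0.499
grip_force: 30.0
```

step_arm(
  targets=[
    [0,0,-15,0,0,0,40],
    [0,0,-35,0,0,-0.1,40],
    [0,0,-40,0,0,-0.12,40],
    [0,0,-15,0,0,-0.12,40],
    [0,0,0,0,0,-0.108,40],
    [0,0,0,0,0,0,40],
  ],
)

```text
clock: 10.6
eef_pos: [510.1, -87.2, 304.4]
ee_rot: [0.964, 0.265, 0.001, 0.0]
wrist_force: [-0.0, 0.4, -3.2]
opening: 0.502
grip_force: 30.0
```

```bash
python3 - <<'E'
from h import *
go(562.2,87.9,304.5,0.535)
E
```

```text
t 10.6 pos [510.1 -87.2 304.4] yaw_y -1.034 tool z [ 0.001 -0.    -1.   ] j6 0.82 F [-0.   0.4 -3.2] op 0.5018705451521372
shift [ 134.3 -123.9   -0. ]
turn about tool z [0.002, -1.569]
```

step_arm(
  targets=[
    [20,-18,0,0,0,0,40],
    [30,-28,0,0,0,0,40],
    [30,-28,0,0,0,0,40],
    [30,-28,0,0,0,0,40],
    [24.3,-21.9,0,0,0,0,40],
    [0,0,0,0,0,0,40],
    [0,0,0,0,0,0,40],
  ],
)

```text
clock: 11.3
eef_pos: [562.3, 88.2, 303.0]
ee_rot: [0.965, 0.264, -0.001, -0.0]
wrist_force: [0.3, -0.5, -2.0]
opening: 0.5
grip_force: 30.0
```

```bash
python3 - <<'E'
from h import *
c=cap('wrist','w7.png');W=cloud(c)
rect(W,(562.2,87.9),36,126,134)
go(562.2,87.9,262,0.535)
E
```

```text
n 4574 rect [565.9  90.2] [36.3 63.9] ang 0.526 circ [570.7  93. ] 32.6 z 129.0
t 11.35 pos [562.1  87.6 303.1] yaw_y -1.038 tool z [-0.001 -0.    -1.   ] j6 1.15 F [-0.  -0.6 -1.5] op 0.4990288227938044
shift [ 0.3 -0.2 41.1]
turn about tool z [-0.002, 1.569]
```

View pics/w7.png

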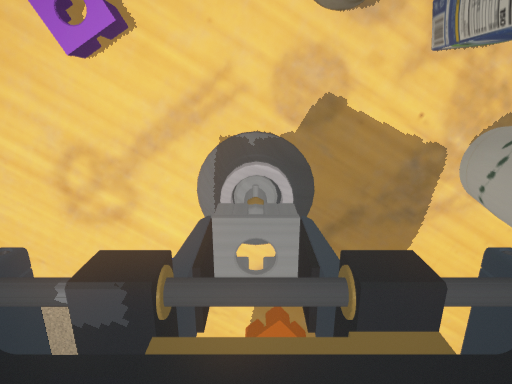

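The collar is held square at (256,240), slot toward the visible pin. I'll lower it while watching the forces.

step_arm(
  targets=[
    [0.3,0,15,0,0,0,40],
    [0,0,15,0,0,0,40],
    [0,0,10,0,0,0,40],
    [0,0,3,0,0,0,40],
    [0,0,3,0,0,0,40],
    [0,0,0,0,0,0,40],
  ],
)

```text
clock: 11.95
eef_pos: [562.9, 87.9, 257.5]
ee_rot: [0.964, 0.264, -0.0, -0.0]
wrist_force: [-0.7, -0.1, -2.4]
opening: 0.5
grip_force: 30.0
```

step_arm(
  targets=[
    [0,0,2,0,0,0,40],
    [0,0,2,0,0,0,40],
    [0,0,2,0,0,0,40],
    [0,0,0,0,0,0,40],
  ],
)

```text
clock: 12.35
eef_pos: [562.8, 88.0, 251.6]
ee_rot: [0.964, 0.264, -0.0, -0.0]
wrist_force: [-0.1, -0.4, -1.9]
opening: 0.5
grip_force: 30.0
```

Over the post with no contact. Continuing past the pins.

step_arm(
  targets=[
    [0,0,1,0,0,0,40],
    [0,0,1,0,0,0,40],
    [0,0,1,0,0,0,40],
    [0,0,1,0,0,0,40],
    [0,0,0,0,0,0,40],
  ],
)

```text
clock: 12.85
eef_pos: [562.8, 87.9, 247.6]
ee_rot: [0.964, 0.264, -0.0, -0.0]
wrist_force: [0.4, 0.2, -1.5]
opening: 0.503
grip_force: 30.0
```

step_arm(
  targets=[
    [0,0,1,0,0,0,40],
    [0,0,1,0,0,0,40],
    [0,0,1,0,0,0,40],
    [0,0,0,0,0,0,40],
  ],
)

```text
clock: 13.25
eef_pos: [562.9, 88.0, 244.7]
ee_rot: [0.964, 0.264, 0.0, -0.0]
wrist_force: [0.6, 0.7, -0.9]
opening: 0.501
grip_force: 30.0
```

step_arm(
  targets=[
    [0,0,1,0,0,0,40],
    [0,0,1,0,0,0,40],
    [0,0,0,0,0,0,40],
  ],
)

```text
clock: 13.55
eef_pos: [563.0, 88.1, 243.4]
ee_rot: [0.964, 0.264, 0.0, -0.0]
wrist_force: [-4.5, 1.8, 10.9]
opening: 0.5
grip_force: 30.0
```

step_arm(
  targets=[
    [0,0,1,0,0,0,40],
    [0,0,1,0,0,0,40],
    [0,0,1,0,0,0,40],
    [0,0,1,0,0,0,40],
    [0,0,0,0,0,0,40],
  ],
)

```text
clock: 14.05
eef_pos: [563.1, 88.2, 239.3]
ee_rot: [0.964, 0.264, 0.0, -0.0]
wrist_force: [-2.0, 1.4, 7.8]
opening: 0.496
grip_force: 30.0
```

step_arm(
  targets=[
    [0,0,1,0,0,0,40],
    [0,0,1,0,0,0,40],
    [0,0,1,0,0,0,40],
    [0,0,1,0,0,0,40],
    [0,0,1,0,0,0,40],
    [0,0,1,0,0,0,40],
    [0,0,1,0,0,0,40],
    [0,0,0,0,0,0,40],
  ],
)

```text
clock: 14.85
eef_pos: [562.9, 87.9, 231.6]
ee_rot: [0.964, 0.264, -0.0, 0.0]
wrist_force: [-0.1, 0.4, -1.4]
opening: 0.504
grip_force: 30.0
```

step_arm(
  targets=[
    [0,0,1,0,0,0,40],
    [0,0,0.5,0,0,0,40],
    [0,0,0,0,0,0,40],
  ],
)

```text
clock: 15.15
eef_pos: [563.0, 87.9, 231.5]
ee_rot: [0.964, 0.264, -0.0, -0.0]
wrist_force: [-11.2, -1.4, 27.9]
opening: 0.499
grip_force: 30.0
```

Firm stop at exactly the home height. Now to back off, release and check.

step_arm(
  targets=[
    [0,0,-1,0,0,0,40],
    [0,0,0,0,0,0,70],
    [0,0,0,0,0,0,70],
    [0,0,0,0,0,0,70],
    [0,0,0,0,0,0,70],
    [0,0,-20,0,0,0,70],
    [0,0,-40,0,0,0,70],
    [0,0,-40,0,0,0,70],
    [0,0,-30,0,0,0,70],
    [0,0,0,0,0,0,70],
  ],
)

```text
clock: 16.15
eef_pos: [563.9, 88.1, 365.3]
ee_rot: [0.964, 0.264, 0.003, 0.0]
wrist_force: [0.7, -0.0, -0.5]
opening: 0.771
grip_force: 0.0
```

```bash
python3 - <<'E'
from h import *
c=cap('wrist','w8.png');W=cloud(c)
rect(W,(562.2,87.9),36,50,62);rect(W,(562.2,87.9),36,29,36);rect(W,(562,88),20,68,85)
go(562.2,87.9,300,0.535)
u=cap('side')['img'][150:300,190:340][:,:,::-1]
v=c['img'][60:300,130:380][:,:,::-1]
cv2.imwrite('pics/fin.png',np.hstack([cv2.resize(u,(400,400),interpolation=2),cv2.resize(v,(400,400),interpolation=2)]))
E
```

```text
n 1893 rect [562.3  86.8] [46.2 46.1] ang 0.537 circ [562.2  86.8] 32.4 z 57.6
n 512 rect [568.3  90.5] [46.8 61.1] ang 0.553 circ [562.7  87.3] 31.2 z 31.5
n 345 rect [561.9  88.1] [17.9 18.4] ang 1.301 circ [562.   88.7] 9.8 z 76.5
t 16.2 pos [563.3  88.  363.1] yaw_y -1.036 tool z [ 0.004  0.    -1.   ] j6 1.15 F [ 0.4 -0.  -0.1] op 0.768752602511122
shift [-1.2 -0.6 63.1]
turn about tool z [-0.0, 1.571]
```

View pics/fin.png

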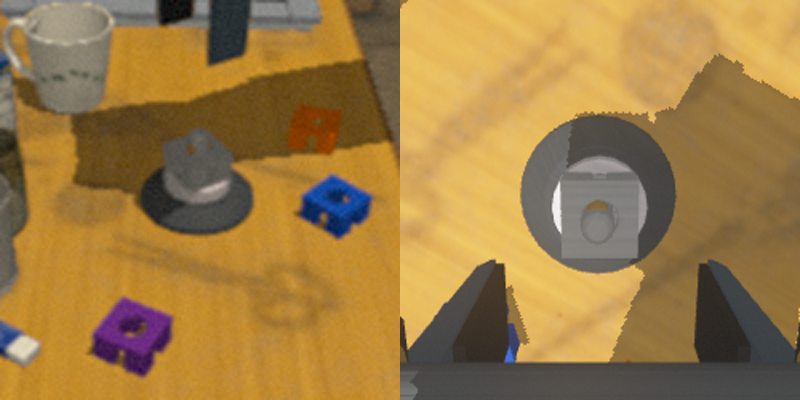

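The collar top is at 57.6 mm (58 expected, cameras read about 0.5 low) and sits level on the spacer. The gripper is clear and nothing else has moved.

```bash
python3 -c "
from h import *
print(manip.job_done())"
```

```text
the job is handed in; nothing more can be done
None
```

The spacer is flat on the base and the collar is pressed fully home past the catches; the gripper is clear, the jar, mug and eraser were never touched, and the job was handed in at about 16 s.

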